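# Build and close the flanged column, then open its valve

## Task

Pull the blue end cap off the port, where spring balls hold it, stack all the flanged sections on the port, flange down and fully home one on another, and close the column with the same end cap on top. Once it is closed, push the red knob fully home on the square valve spindle, turning it until it drops on, and open the valve by turning it clockwise as far as it goes, leaving the knob on. Leave the vials, jar and timer where they stand.

Things in the scene. Friction and masses are not known exactly. Their poses are not given: they have to be found in the camera images.
- port_face (a point): Port fixed to the bench: dark base plate 110x110x10 mm, steel neck 52 across, its flat top face 32 above the bench with a centring spigot 26 across, 6 high, tapered. Four brass spring balls stick out of the neck's side and hold the end cap, which pops off at a straight upward pull of about 10 N; they do not touch sections. This point: centre of the top face; z up.
- section_1_centre (a point): Flanged section, 0.12 kg (2 or 3 present, all alike; absent: None), upright on the bench: flange 56 mm across, 6 to 10 thick, then hub 36 across up to 30 (take it there, 12 to 30 above the underside), brass spigot 26 across up to 36. Recess in the underside, 28.6 across, 7 deep, fits any spigot: each section adds 30. This point: on its axis 18 above the underside; z up.
- section_2_centre (a point): Another such section; the point lies as in section_1_centre.
- section_3_centre (a point): Another such section; the point lies as in section_1_centre.
- end_cap_centre (a point): Blue end cap, 0.1 kg, 48 mm high, at first held on the port by its balls: disc 68 across with its top 22 above the skirt's edge, round ringed grip 32 across from 23 to 48. Recess 28.6 across under the disc, its seating face 11 above the skirt's edge. It can stand on its skirt, and sits loosely on a section. This point: on the axis, 24 above the skirt's edge, 13 above the seating face; z up.
- spindle_seat (a point): Valve fixed to the bench: grey block 75x75x36 mm with side stubs along its y, steel bonnet 46 across up to 50, on it a brass square spindle 14x14, 12 high, with a round nose 12 across, 4 high, on top. Between its stops it turns stiffly (0.12 N m). This point: centre of the bonnet's flat top, where the knob's underside comes home; x and y along the spindle's flats (turning with it).
- knob_centre (a point): Red hand knob 40x40x34 mm with rounded corners, 0.08 kg, upright on the bench near the valve. Square bore 16.6 wide, 17 deep in its underside, parallel to its sides: it slips over the spindle every quarter turn, with 11 degrees of play either way, else it rests 12 too high on the square. This point: its centre, 17 above the underside; x and y along its sides, z up.
- vial_1: Bystander: sample vial with blue cap (the one nearer the robot of a pair), 27 mm across, 66 mm high; origin at the centre of its underside.
- sample_jar: Bystander: white wide jar, 66 mm across, 76 mm high; origin at the centre of its underside.
- lab_timer: Bystander: white bench timer, 56x64x18 mm; origin at the centre of its underside.
- spindle (a joint): Turn of the valve spindle, clockwise seen from above: 0 rad closed (start, at a stop) to 1.4 rad (80 degrees) fully open, at a stop; it stays where it is left.
- cable_middle (a point): Black cable fixed on the bench, running straight ahead (along x) all across it between the knob and the big pot; up to 30 mm high at this point and toward the robot, 50 mm beyond. This point: on the cable, in the middle of its run.

How it is judged:
By the outcome, as a careful person would: the job done as asked, in the order asked, and still so for the second after the job is handed in, with the robot touching nothing.
Of section_1, section_2, section_3 only 2 to 3 are there at a start; the rules pass over those that are not, and their reading is None.
At some moment in a run one of knob may be knocked a few centimetres aside while the robot is not near it.
Once in a run the grip may slacken for a moment while it holds something.
It also fails if it takes over 192 s, if anything falls off the work surface, if the arm or the gripper's body presses on something with over 40 N, if the wrist force passes 120 N, or if a joint passes its speed limit or range.

## Robot

A 6-joint arm with a two-finger parallel gripper is mounted at the origin on a cart in front of the work surface, level with it; the furniture and walls round the work are solid. World frame = base frame: x ahead of the robot, y to its left, z up, the work surface at z = 0. Lengths are in m, angles in degrees, forces in N, time in s.
With the tool pointing down it reaches from about 0.4 to 0.825 m from the base axis. Payload 7 kg.
Tool frame: the origin (TCP) lies midway between the tips of the shut fingers; the grasp point (between the pads) lies 19 mm behind it; z points along the fingers, y is the direction in which the jaws open and shut (so a half turn about z gives the same grasp; the last joint's range is limited). The gripper opens to 88 mm and grips with 3 to 60 N. Pads are 19 mm wide; open, the fingers measure 130 mm over their backs; the gripper's body (78 mm by 193 mm) begins 47 mm behind the grasp point.
Start: joints at [-54.597, 20.546, 0.682, 0, -70.136, -16.507], TCP at [0.219, -0.639, 0.227] pointing down, gripper open.
Joint ranges: [-176.03, 176.03], [-82.01, 121.73], [-58.28, 71.71], [-173.87, 95.51], [-174.79, -0.11], [-173.66, 173.66]. Speed limits (degrees/s): [136.94, 136.94, 172.46, 180, 180, 180].

## Interface

Orientations are given as a 3x3 rotation matrix whose columns are the frame's x, y, z axes.
In Python, from rig import robot gives the robot as it stands. Calls block until the motion is done:
- robot.goto(position, orientation): joint-space move of the TCP to a pose.
- robot.servo_line(position, ori=None, speed=0.15): straight line of the TCP; ori=None keeps the orientation; speed is the mean speed in m/s.
- robot.movej(angles): joint-space move.
- robot.move_gripper(opening): opening from 0.0 (shut) to 1.0 (fully open); the grip force is fixed at half the most; returns when the fingers have stopped.
- robot.dwell(seconds).
- robot.ik(position, orientation): joint angles nearest the present ones, or None.
- robot.grab_frame(name): name is "side" or "top" or "wrist"; returns (picture, depth): 384x512x3 uint8, red, green, blue; 384x512 float32, m along the optical axis (not along the pixel's ray), 0 where there is no reading.
- robot.camera_info(name): a dict with "vfov" (degrees; the focal length in pixels is half the picture's height over the tangent of half this angle, whatever the lens; pixels are square), "cx", "cy" (the principal point, pixels), "view" (4x4, takes a point from world to camera coordinates); the wrist camera has in their place "T_tool_cam" (4x4, takes a point from camera to tool coordinates, whose origin is the TCP and whose axes are the flange's). Camera axes: x right, y down, z forward; pixel columns grow to the right and rows downward; lengths in m; the calibration is good to about 2 mm. A picture is of the moment at which its call begins: read the wrist's pose just before it. camera_info takes no time and is no camera call.
A pose or a line that the arm cannot do raises robot.Unreachable and nothing moves.
- robot.job_done(): hands the job in, once; it reports no verdict.
Readings, each from a call of its own:
- robot.read_t(): time.
- robot.read_qpos(): joint angles.
- robot.read_qvel(): joint speeds.
- robot.read_effort(): joint torques, N m.
- robot.read_position(): TCP position.
- robot.read_tcp_rot(): TCP orientation.
- robot.read_force(): force on the tool from outside, world axes, zero at the start.
- robot.read_ft_torque(): the same for the moment, N m.
- robot.read_grip_width(): opening from 0.0 (shut) to 1.0 (fully open).
Only numpy, scipy, OpenCV 4.12 (cv2) and the standard library are available. Lean on these libraries where they do the work, as an engineer would, in place of code of your own. Each camera call takes 0.05 s, during which the arm holds its last target.

## Working session

There is one attempt and no reset: what is moved stays moved. The work goes in short steps, each a Python script; the robot and the scene stay as the last script left them, time stands still between calls to the robot, and variables do not carry over. Pictures are saved under pics/ and viewed, and the job is handed in when it is done.

```bash
ls; mkdir -p pics
python3 - <<'E'
from rig import robot
import cv2,numpy as np
print(robot.read_t(),robot.read_qpos(),robot.read_position(),robot.read_grip_width())
for n in ["side","top","wrist"]:
    p,d=robot.grab_frame(n); cv2.imwrite(f"pics/{n}0.png",p[:,:,::-1]); np.save(f"pics/{n}0.npy",d)
    print(n,robot.camera_info(n), (d>0).mean())
E
```

```text
pics
0.0 [-5.45964194e+01  2.05921929e+01  6.32417642e-01 -1.86434080e-02
 -7.01364175e+01 -1.65070078e+01] [ 0.21840682 -0.63815876  0.22560849] 0.9989582260112081
side {'vfov': 55.003240848764946, 'cx': 256.8545134915186, 'cy': 186.60287241422805, 'view': array([[-0.9997984 , -0.01231721, -0.01585704,  0.50058592],
       [ 0.00603676,  0.56880489, -0.82245033,  0.02357899],
       [ 0.01914986, -0.82238025, -0.56861586,  1.46387537],
       [ 0.        ,  0.        ,  0.        ,  1.        ]])} 0.9960276285807291
top {'vfov': 45.5288877750793, 'cx': 256.4426721539854, 'cy': 194.48399255634706, 'view': array([[-0.04941188, -0.9987391 ,  0.00887001,  0.08093995],
       [-0.86119474,  0.03810558, -0.50684474,  0.44105444],
       [ 0.50586766, -0.03268295, -0.86199173,  1.82522421],
       [ 0.        ,  0.        ,  0.        ,  1.        ]])} 0.9960174560546875
wrist {'vfov': 59.301869770207304, 'cx': 255.5265189214093, 'cy': 190.47924349272876, 'T_tool_cam': array([[ 4.78389447e-04, -9.54925847e-01, -2.96844062e-01,
         8.00218386e-02],
       [ 9.99999338e-01,  1.46260958e-04,  1.14107306e-03,
        -3.00233604e-05],
       [-1.04622346e-03, -2.96844411e-01,  9.54925286e-01,
        -1.57322421e-01],
       [ 0.00000000e+00,  0.00000000e+00,  0.00000000e+00,
         1.00000000e+00]])} 0.9958648681640625
```

View pics/side0.png

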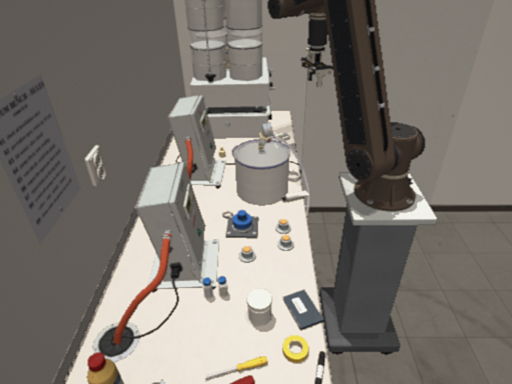

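View pics/top0.png

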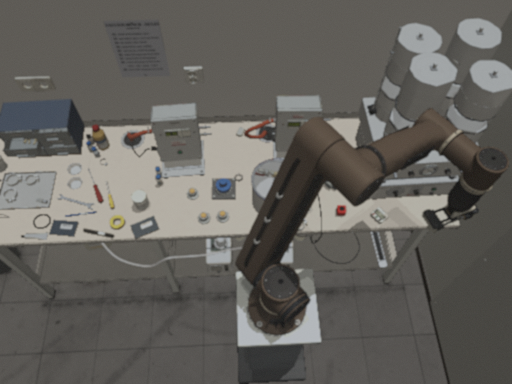

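View pics/wrist0.png

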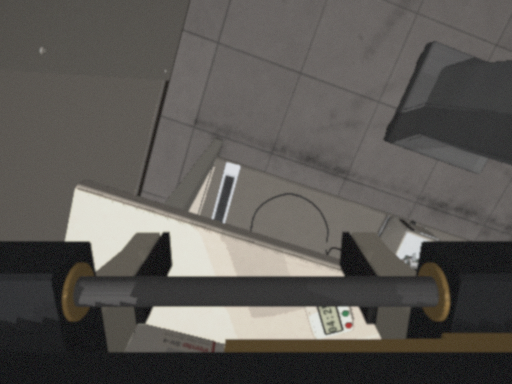

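```bash
cat > h.py <<'E'
from rig import robot
import cv2,numpy as np
_c={}
def cam(n):
    c=robot.camera_info(n); f=192/np.tan(np.radians(c['vfov']/2))
    if n=='wrist':
        T=np.eye(4);T[:3,:3]=robot.read_tcp_rot();T[:3,3]=robot.read_position();T=T@c['T_tool_cam']
    else: T=np.linalg.inv(c['view'])
    return f,c['cx'],c['cy'],T
def grab(n,name=None):
    C=cam(n);p,d=robot.grab_frame(n)
    if name: cv2.imwrite(f'pics/{name}.png',p[:,:,::-1])
    return C,p,d
def pts(C,d):
    f,cx,cy,T=C;v,u=np.mgrid[:384,:512]
    P=np.stack([(u-cx)/f*d,(v-cy)/f*d,d],-1)
    return P@T[:3,:3].T+T[:3,3]
def ray(C,u,v,z):
    f,cx,cy,T=C;r=T[:3,:3]@np.array([(u-cx)/f,(v-cy)/f,1]);o=T[:3,3]
    return o+r*(z-o[2])/r[2]
def proj(C,P):
    f,cx,cy,T=C;q=T[:3,:3].T@(np.array(P)-T[:3,3]);return q[0]/q[2]*f+cx,q[1]/q[2]*f+cy
def R(a):  # tool down, y axis at angle a+90 deg; x axis at a
    c,s=np.cos(np.radians(a)),np.sin(np.radians(a))
    return np.array([[c,s,0],[s,-c,0],[0,0,-1.]])
E
python3 - <<'E'
from h import *
C=cam('top');
for u,v in [(223,184),(192,192),(204,216),(222,214),(341,210),(269,185),(378,215),(158,170),(139,200)]:
    print('top',u,v,ray(C,u,v,0.03).round(3))
d=np.load('pics/top0.npy');p=cv2.imread('pics/top0.png')
cv2.imwrite('pics/topz.png',cv2.resize(p[120:250,130:410],None,fx=2.8,fy=2.8,interpolation=2))
p=cv2.imread('pics/side0.png')
cv2.imwrite('pics/sidez.png',cv2.resize(p[90:330,150:340],None,fx=2.5,fy=2.5,interpolation=2)[:600])
print(robot.read_tcp_rot().round(3), robot.camera_info('wrist')['T_tool_cam'][:3,3])
E
```

```text
top 223 184 [0.559 0.206 0.03 ]
top 192 192 [0.523 0.345 0.03 ]
top 204 216 [0.399 0.29  0.03 ]
top 222 214 [0.405 0.212 0.03 ]
top 341 210 [ 0.401 -0.311  0.03 ]
top 269 185 [ 0.544 -0.003  0.03 ]
top 378 215 [ 0.369 -0.469  0.03 ]
top 158 170 [0.648 0.504 0.03 ]
top 139 200 [0.492 0.578 0.03 ]
[[-0.946 -0.324 -0.001]
 [-0.324  0.946  0.001]
 [ 0.     0.001 -1.   ]] [ 8.00218386e-02 -3.00233604e-05 -1.57322421e-01]
```

View pics/topz.png

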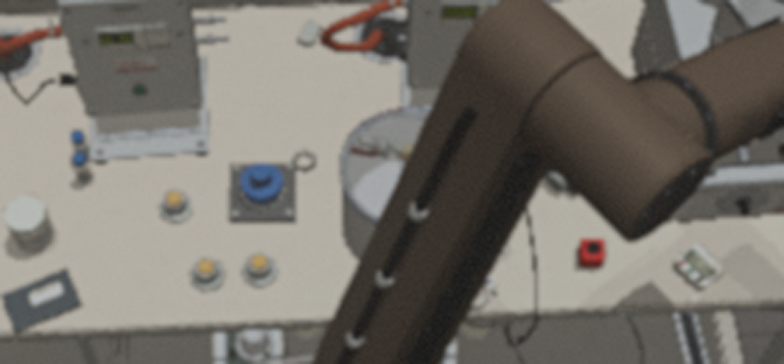

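View pics/sidez.png

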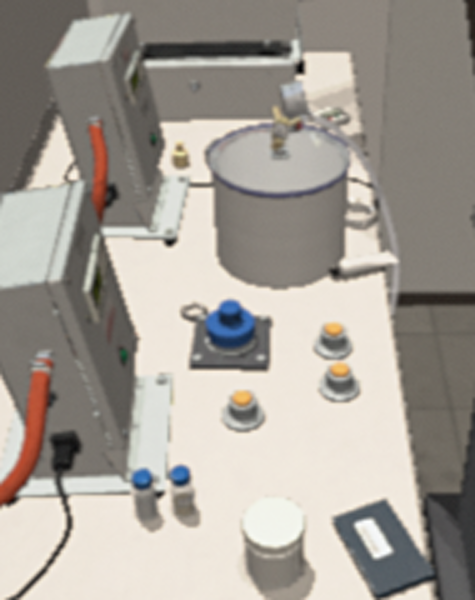

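Run:
```python
from h import *
for n in ['side','top']:
    d=np.load(f'pics/{n}0.npy');P=pts(cam(n),d)
    if n=='side':
        for v,u in [(165,262),(150,262),(145,290),(134,265),(127,265),(128,283),(152,221),(120,235),(216,242),(250,247),(240,286),(226,283)]: print(u,v,P[v,u].round(3))
    m=(abs(P[...,0]-.55)<.2)&(abs(P[...,1])<.2)&(P[...,2]>.1)
    Q=P[m]; print(n,[ (np.percentile(Q[:,i],[1,50,99])).round(3) for i in range(3)])
for z in [.2,.3,.35,.4]:
  for x,y in [(.5,.25),(.48,-.25),(.55,.2),(.4,-.31),(.41,.21)]:
    for a in (0,90,180,-90):
      q=robot.ik([x,y,z],R(a)); print(z,x,y,a,None if q is None else np.round(q))
```

```text
262 165 [0.479 0.069 0.174]
262 150 [ 0.479 -0.013  0.189]
290 145 [0.472 1.197 0.86 ]
265 134 [ 0.467 -0.044  0.24 ]
265 127 [ 0.467 -0.049  0.266]
283 128 [ 0.369 -0.594 -0.001]
221 152 [ 0.669 -0.289  0.027]
235 120 [ 0.609 -0.436  0.119]
242 216 [0.547 0.223 0.065]
247 250 [0.527 0.359 0.039]
286 240 [0.401 0.306 0.032]
283 226 [0.408 0.231 0.027]
side [array([0.378, 0.534, 0.747]), array([-0.19 , -0.029,  0.097]), array([0.102, 0.177, 0.326])]
top [array([0.401, 0.701, 0.749]), array([-0.191, -0.04 ,  0.089]), array([0.107, 0.199, 0.331])]
0.2 0.5 0.25 0 [ 47.  11. -16.   0. -63.  43.]
0.2 0.5 0.25 90 [ 47.  11. -16.   0. -63. 133.]
0.2 0.5 0.25 180 [  47.   11.  -16.    0.  -63. -137.]
0.2 0.5 0.25 -90 [ 47.  11. -16.   0. -63. -47.]
0.2 0.48 -0.25 0 [ -7.   9. -18.   0. -62.  97.]
0.2 0.48 -0.25 90 [  -7.    9.  -18.    0.  -62. -173.]
0.2 0.48 -0.25 180 [ -7.   9. -18.   0. -62. -83.]
0.2 0.48 -0.25 -90 [ -7.   9. -18.   0. -62.   7.]
0.2 0.55 0.2 0 [ 39.  13. -13.   0. -64.  51.]
0.2 0.55 0.2 90 [ 39.  13. -13.   0. -64. 141.]
0.2 0.55 0.2 180 [  39.   13.  -13.    0.  -64. 
[... 2820 characters left out ...]
48 -0.25 180 [ -7.   4.   2.   0. -87. -83.]
0.4 0.48 -0.25 -90 [ -7.   4.   2.   0. -87.   7.]
0.4 0.55 0.2 0 [ 39.   9.   7.   0. -88.  51.]
0.4 0.55 0.2 90 [ 39.   9.   7.   0. -88. 141.]
0.4 0.55 0.2 180 [  39.    9.    7.    0.  -88. -129.]
0.4 0.55 0.2 -90 [ 39.   9.   7.   0. -88. -39.]
0.4 0.4 -0.31 0 [-16.   0.  -2.   0. -87. 106.]
0.4 0.4 -0.31 90 [ -16.    0.   -2.    0.  -87. -164.]
0.4 0.4 -0.31 180 [-16.   0.  -2.   0. -87. -74.]
0.4 0.4 -0.31 -90 [-16.   0.  -2.   0. -87.  16.]
0.4 0.41 0.21 0 [ 52.  -4.  -7.   0. -87.  38.]
0.4 0.41 0.21 90 [ 52.  -4.  -7.   0. -87. 128.]
0.4 0.41 0.21 180 [  52.   -4.   -7.    0.  -87. -142.]
0.4 0.41 0.21 -90 [ 52.  -4.  -7.   0. -87. -52.]
```

Run:
```python
from h import *
robot.goto([.45,-.27,.40],R(0)); 
C,p,d=grab('wrist','w1'); np.savez('pics/w1.npz',p=p,d=d,T=C[3]); print(robot.read_t(),robot.read_position().round(3))
C,p,d=grab('top','t1')
robot.goto([.45,.27,.40],R(0)); 
C,p,d=grab('wrist','w2'); np.savez('pics/w2.npz',p=p,d=d,T=C[3]);print(robot.read_t(),robot.read_position().round(3))
C,p,d=grab('top','t2')
```

```text
1.9583 [ 0.45 -0.27  0.4 ]
4.0083 [0.45  0.269 0.4  ]
```

View pics/w1.png

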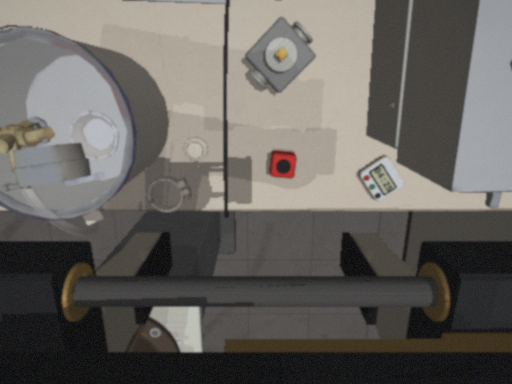

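View pics/w2.png

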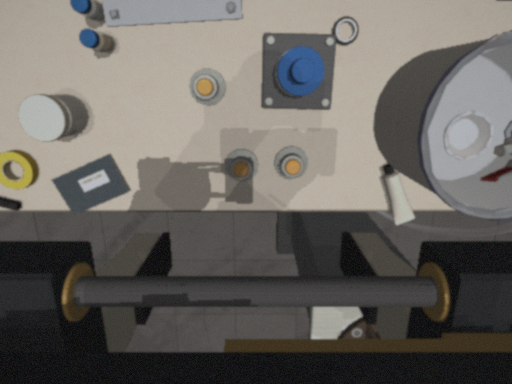

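View pics/t2.png

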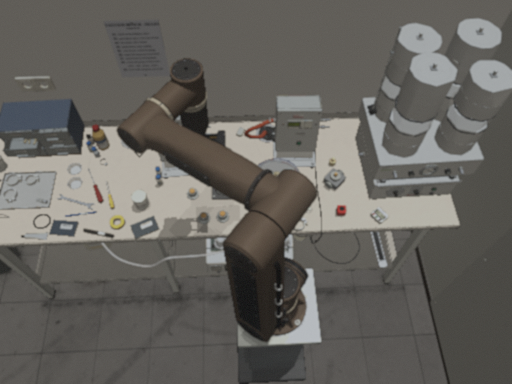

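```bash
cat >> h.py <<'E'
def load(n):
    z=np.load(f'pics/{n}.npz');c=robot.camera_info('wrist');f=192/np.tan(np.radians(c['vfov']/2))
    return (f,c['cx'],c['cy'],z['T']),z['p'],z['d']
def blobs(mask,amin=20):
    n,l,s,c=cv2.connectedComponentsWithStats(mask.astype(np.uint8)); return [(c[i],s[i,4],s[i],l==i) for i in range(1,n) if s[i,4]>=amin]
def hsv(p): return cv2.cvtColor(p,cv2.COLOR_RGB2HSV).astype(int)
def col(p,k):
    h,s,v=np.moveaxis(hsv(p),-1,0)
    if k=='o': return (h>8)&(h<26)&(s>110)&(v>60)
    if k=='b': return (h>98)&(h<125)&(s>110)&(v>40)
    if k=='r': return ((h<6)|(h>174))&(s>130)&(v>60)
E
python3 - <<'E'
from h import *
C,p,d=load('w2');P=pts(C,d)
for c,a,s,m in blobs(col(p,'o')): print('o',c.round(1),a,s[:4],ray(C,*c,.036).round(4),'depthz',np.median(P[m],0).round(4))
for c,a,s,m in blobs(col(p,'b')): 
    print('b',c.round(1),a,np.median(P[m],0).round(4))
    t=m&(P[...,2]>.06); t=t&(cv2.erode(t.astype(np.uint8),np.ones((2,2)))>0)
    if t.sum()>20: 
        (u,v),r=cv2.minEnclosingCircle(np.argwhere(t)[:,::-1].astype(np.float32)); print('grip',u,v,r,t.sum(),ray(C,u,v,.069),np.median(P[t],0),np.percentile(P[t][:,2],[5,95]))
# disc outline
Q=P[(abs(P[...,0]-.55)<.1)&(abs(P[...,1]-.2)<.1)]
for lo,hi in [(.003,.02),(.025,.05),(.055,.08)]:
    q=Q[(Q[:,2]>lo)&(Q[:,2]<hi)]; print(lo,len(q),q.min(0).round(3),q.max(0).round(3),q.mean(0).round(4))
C,p,d=load('w1');P=pts(C,d)
for c,a,s,m in blobs(col(p,'r')): print('r',c.round(1),a,np.median(P[m],0).round(4),ray(C,*c,.034),s[:4])
for c,a,s,m in blobs(col(p,'o')): print('o',c.round(1),a,s[:4],np.median(P[m],0).round(4),ray(C,*c,.066).round(4))
cv2.imwrite('pics/w1v.png',cv2.resize(p[10:110,230:340,::-1],None,fx=5,fy=5,interpolation=2))
E
```

```text
o [204.5  86.5] 193 [197  79  16  16] [0.5302 0.3452 0.036 ] depthz [0.5295 0.3453 0.0352]
o [ 29.2 164.6] 212 [ 12 151  26  34] [0.4123 0.628  0.036 ] depthz [0.4087 0.6429 0.0115]
o [292.4 166.5] 160 [286 160  14  14] [0.4092 0.2115 0.036 ] depthz [0.4095 0.2118 0.0353]
o [240.6 169. ] 160 [234 162  14  15] [0.4051 0.2936 0.036 ] depthz [0.4047 0.2932 0.0352]
o [ 71.2 286.3] 565 [ 61 264  29  57] [0.1912 0.5976 0.036 ] depthz [0.4835 0.3164 0.4835]
o [443.4 294. ] 349 [434 266  16  55] [ 0.1754 -0.066   0.036 ] depthz [0.4821 0.2225 0.4849]
o [356.5 344.5] 2479 [225 334 274  17] [0.0652 0.0797 0.036 ] depthz [0.4737 0.2465 0.4929]
b [80.8  5. ] 193 [0.6322 0.4978 0.0648]
grip 80.0 4.5 9.178879737854004 173 [0.63186715 0.49714041 0.069     ] [0.63233414 0.49775765 0.06479785] [0.06185001 0.06623682]
b [88.8 38. ] 242 [0.5926 0.4937 0.0648]
grip 88.5 39.0 8.90234661102295 203 [0.59080896 0.49218772 0.069     ] [0.59242595 0.49331038 0.06486558] [0.06280205 0.06623027]
b [300.4  70.6] 1786 [0.5515 0.2069 0.0435]
grip 303.1771545410156 70.80708312988281 11.947066307067871 426 [0.55072504 0.20479639 0.069     ] [0.55051248 0.2051183  0.06847223] [0.0669974  0.07005132]
0.003 3886 [0.496 0.116 0.003] [0.648 0.299 0.02 ] [0.5585 0.2011 0.0091]
0.025 1361 [0.518 0.171 0.025] [0.641 0.299 0.048] [0.552  0.2069 0.0428]
0.055 475 [0.536 0.19  0.056] [0.567 0.221 0.071] [0.5515 0.2058 0.0681]
r [282.2 163.5] 455 [ 0.4152 -0.3112  0.0328] [ 0.41282708 -0.31184368  0.034     ] [270 151  26  27]
o [280.9  53.8] 77 [276  48  11  12] [ 0.5719 -0.3043  0.0649] [ 0.5719 -0.3041  0.066 ]
o [ 71.8 286.7] 626 [ 61 264  31  57] [ 0.4827 -0.2232  0.4832] [0.2094 0.0383 0.066 ]
o [443.  292.8] 386 [432 265  18  56] [ 0.4821 -0.3172  0.4844] [ 0.1975 -0.5849  0.066 ]
o [374.7 344.2] 3176 [225 334 287  18] [ 0.4733 -0.2983  0.4924] [ 0.0918 -0.481   0.066 ]
```

View pics/w1v.png

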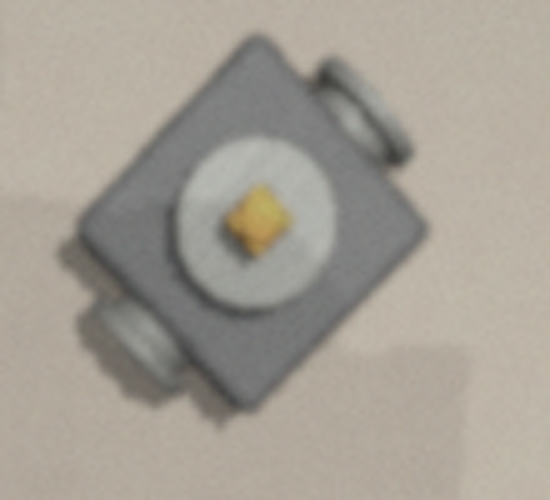

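Run:
```python
from h import *
C,p,d=load('w2');P=pts(C,d).reshape(-1,3)
q=P[(P[:,2]>.08)&(P[:,2]<.3)]
for xb in np.arange(.36,.68,.04):
    r=q[(abs(q[:,0]-xb)<.02)&(q[:,1]<.3)]; print(xb.round(2), r[:,1].max().round(3) if len(r) else None, r[:,2].max().round(3) if len(r) else '')
r=q[(q[:,1]>.1)&(q[:,1]<.45)&(q[:,0]>.56)];print(len(r), r[:,0].min() if len(r) else '')
cap=np.array([.5507,.205])
robot.move_gripper(1.0)
robot.goto([*cap,.12],R(90))
robot.servo_line([*cap,.046],speed=.1)
robot.move_gripper(0.0)
print(robot.read_grip_width()*88,robot.read_force().round(1),robot.read_position().round(4),robot.read_t())
C,p,d=grab('wrist','w3')
```

```text
0.36 0.003 0.186
0.4 0.063 0.178
0.44 0.082 0.278
0.48 0.085 0.265
0.52 0.083 0.179
0.56 0.068 0.178
0.6 0.022 0.177
0.64 None 
0.68 None 
0 
31.224470357075838 [-0.1 -0.2  0.1] [0.5507 0.205  0.046 ] 7.6833
```

View pics/w3.png

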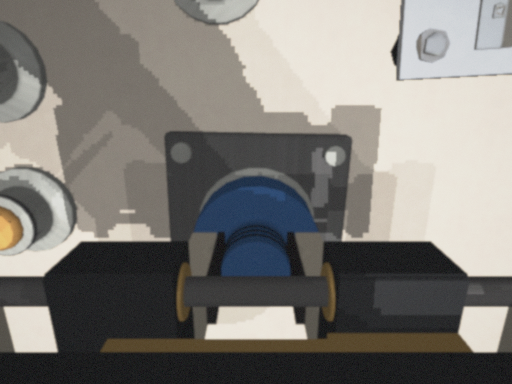

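Run:
```python
from h import *
p=robot.read_position()
robot.servo_line([.5507,.205,.056],speed=.03); print(robot.read_force().round(1),robot.read_grip_width()*88)
robot.servo_line([.5507,.205,.14],speed=.12); print(robot.read_force().round(1),robot.read_grip_width()*88,robot.read_t())
C,p,d=grab('wrist','w4')
```

```text
[-0.2 -0.  -1.2] 31.621716702271694
[-0.3 -0.2 -1.3] 31.013144859452577 9.0667
```

View pics/w4.png

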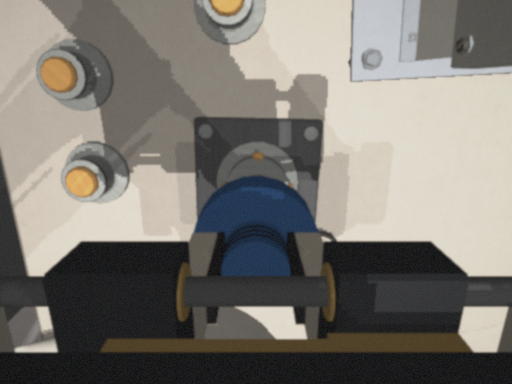

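Run:
```python
from h import *
robot.servo_line([.46,.43,.14],speed=.2)
robot.servo_line([.46,.43,.035],speed=.12)
robot.servo_line([.46,.43,.0255],speed=.03); print(robot.read_force().round(1),robot.read_grip_width()*88)
robot.move_gripper(1.0)
robot.servo_line([.46,.43,.10],speed=.2)
robot.goto([.551,.145,.2],R(90));robot.dwell(.2)
C,p,d=grab('wrist','w5'); np.savez('pics/w5.npz',p=p,d=d,T=C[3]);print(robot.read_t(),robot.read_position().round(4))
P=pts(C,d);print(np.abs(P[...,:2]-[.551,.205]).max())
m=(np.hypot(P[...,0]-.551,P[...,1]-.205)<.04)
for lo,hi in [(.027,.0345),(.0355,.042)]:
    k=m&(P[...,2]>lo)&(P[...,2]<hi); q=P[k]; print(lo,k.sum(),q.mean(0).round(4),((q.min(0)+q.max(0))/2).round(4))
```

```text
[ 0.3  0.6 -0.6] 31.442414000677992
15.0083 [0.5508 0.1459 0.1995]
0.9162804974717049
0.027 1969 [0.5515 0.2055 0.0311] [0.5519 0.2051 0.031 ]
0.0355 533 [0.5515 0.2048 0.037 ] [0.5514 0.2044 0.0372]
```

View pics/w5.png

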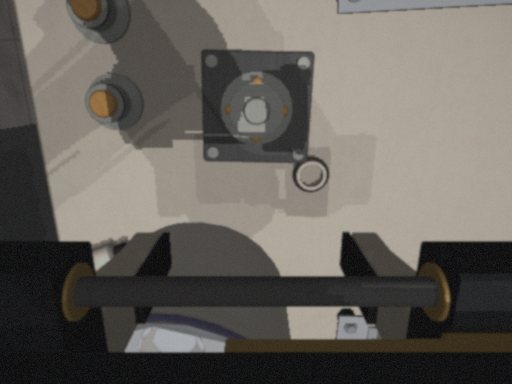

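```bash
cat >> h.py <<'E'
def circ(P,xy,lo,hi,r):
    m=(np.hypot(P[...,0]-xy[0],P[...,1]-xy[1])<r)&(P[...,2]>lo)&(P[...,2]<hi); q=P[m]
    (x,y),rr=cv2.minEnclosingCircle(q[:,:2].astype(np.float32)); return m.sum(),q.mean(0).round(4),(round(x,4),round(y,4),round(rr,4))
def centre(x,y,z=.0135,op=1.0,a1=0,a2=90):
    robot.move_gripper(op)
    robot.goto([x,y,.07],R(a1)); robot.servo_line([x,y,z],speed=.12); robot.move_gripper(0); w1=robot.read_grip_width()*88
    print('w1',w1,robot.read_position().round(4)); robot.move_gripper(op)
    robot.servo_line([x,y,.05],speed=.15); robot.goto([x,y,.05],R(a2)); robot.servo_line([x,y,z],speed=.15); robot.move_gripper(0)
    print('w2',robot.read_grip_width()*88,robot.read_position().round(4),robot.read_force().round(1),robot.read_t())
E
python3 - <<'E'
from h import *
print(robot.read_position().round(4))
centre(.5297,.3452)
robot.move_gripper(1); robot.servo_line([.5297,.3452,.06]); 
robot.goto([.5297,.2852,.2],R(90)); robot.dwell(.2); print(robot.read_position().round(4))
C,p,d=grab('wrist','w6'); np.savez('pics/w6.npz',p=p,d=d,T=C[3]);P=pts(C,d)
print(circ(P,(.5297,.3452),.033,.04,.03),circ(P,(.5297,.3452),.028,.0325,.03))
for n in['w5','w6']:
    C,p,d=load(n);P=pts(C,d); xy=(.5515,.205) if n=='w5' else (.5297,.3452)
    print(n,circ(P,xy,.0345,.041,.02)) 
print(robot.read_t())
E
```

```text
[0.5508 0.1459 0.1995]
w1 35.253092677460195 [0.5297 0.3452 0.0135]
w2 35.76978683944466 [0.5297 0.3452 0.0135] [-1.1  0.1  0.9] 22.5583
[0.5292 0.285  0.1983]
(np.int64(566), array([0.53  , 0.346 , 0.0349]), (0.5302, 0.3457, 0.0129)) (np.int64(569), array([0.5301, 0.3464, 0.0293]), (0.53, 0.3457, 0.0183))
w5 (np.int64(585), array([0.5516, 0.2051, 0.0368]), (0.5517, 0.2049, 0.0129))
w6 (np.int64(388), array([0.5302, 0.3459, 0.0354]), (0.5299, 0.3457, 0.0121))
24.925
```

View pics/w6.png

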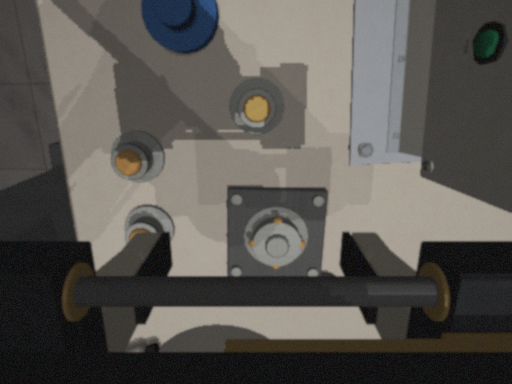

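```bash
cat >> h.py <<'E'
PORT=np.array([.5512,.2044])
def place(n,xy=PORT,zg=.0135,h0=.032):
    # n sections already stacked
    zs=zg+h0+.03*n
    p=robot.read_position(); zt=zs+.03
    robot.servo_line([p[0],p[1],zt],speed=.15); w=robot.read_grip_width()*88
    robot.servo_line([*xy,zt],speed=.15); print('grip',w,robot.read_grip_width()*88)
    robot.servo_line([*xy,zs+.008],speed=.1); print('pos',robot.read_position().round(4))
    for dz in (.006,.004,.002,.001,.0):
        robot.servo_line([*xy,zs+dz],speed=.03); f=robot.read_force(); print(dz,f.round(1),robot.read_position().round(4))
        if abs(f[2])>12: break
    print('grip',robot.read_grip_width()*88,robot.read_t()); return dz
E
python3 - <<'E'
from h import *
x,y=.5297,.3452
robot.goto([x,y,.06],R(90)); robot.servo_line([x,y,.0135],speed=.12); robot.move_gripper(0); print(robot.read_grip_width()*88)
place(0)
C,p,d=grab('wrist','w7')
E
```

```text
35.479555942078136
grip 35.58457045555141 35.634281661400294
pos [0.5508 0.2047 0.053 ]
0.006 [-0.6  1.  -0.6] [0.5514 0.2047 0.0519]
0.004 [-1.   0.2 -1.7] [0.5512 0.2043 0.0495]
0.002 [ 1.1 -0.2 -1.4] [0.5511 0.2043 0.0473]
0.001 [ 0.4 -0.7 -0.6] [0.5512 0.2044 0.0464]
0.0 [ 0.4 -0.   1.4] [0.5514 0.2045 0.0457]
grip 35.417298454580745 30.2833
```

View pics/w7.png

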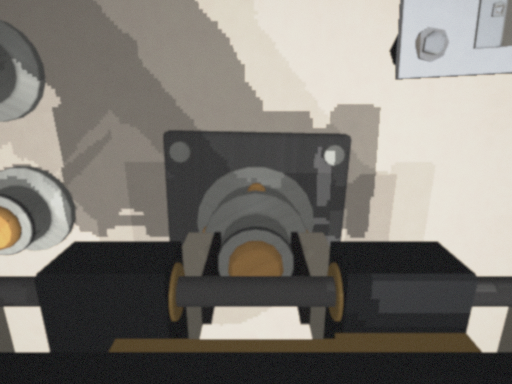

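Run:
```python
from h import *
robot.move_gripper(1); robot.servo_line([*PORT,.1],speed=.15)
robot.servo_line([PORT[0],PORT[1]-.06,.23],speed=.2); robot.dwell(.1)
C,p,d=grab('wrist','w8'); P=pts(C,d)
print(circ(P,PORT,.064,.075,.02),circ(P,PORT,.058,.0635,.022),circ(P,PORT,.036,.046,.03))
centre(.4045,.293,op=.6)
place(1)
robot.move_gripper(1); robot.servo_line([*PORT,.13],speed=.15)
robot.servo_line([PORT[0],PORT[1]-.06,.26],speed=.2); robot.dwell(.1)
C,p,d=grab('wrist','w9'); P=pts(C,d)
print(circ(P,PORT,.094,.105,.02),circ(P,PORT,.088,.0935,.022),circ(P,PORT,.066,.076,.03),robot.read_t())
```

```text
(np.int64(610), array([0.5516, 0.2053, 0.0671]), (0.5501, 0.2062, 0.0146)) (np.int64(613), array([0.5517, 0.2054, 0.0614]), (0.5517, 0.2049, 0.0184)) (np.int64(1225), array([0.5517, 0.2075, 0.0391]), (0.5517, 0.2048, 0.0279))
w1 35.49984254045071 [0.4048 0.2934 0.0141]
w2 35.27497894354484 [0.4048 0.2934 0.0143] [-1.6 -0.1  5.7] 39.65
grip 35.223184397796935 34.93046924953048
pos [0.5507 0.2045 0.0833]
0.006 [ 0.6 -0.5 -1.8] [0.5513 0.2046 0.0819]
0.004 [-0.3  0.2 -1.9] [0.5512 0.2043 0.0795]
0.002 [ 0.4 -0.1 -1.1] [0.5511 0.2043 0.0773]
0.001 [ 0.8 -0.1  0. ] [0.5513 0.2045 0.0766]
0.0 [-1.5  0.1  6.9] [0.5516 0.2046 0.0764]
grip 35.04019374071486 43.325
(np.int64(606), array([0.5519, 0.2052, 0.0972]), (0.552, 0.2048, 0.013)) (np.int64(612), array([0.5518, 0.2055, 0.0914]), (0.5518, 0.2048, 0.0183)) (np.int64(1223), array([0.5519, 0.2074, 0.0691]), (0.552, 0.205, 0.0279)) 45.8667
```

View pics/w9.png

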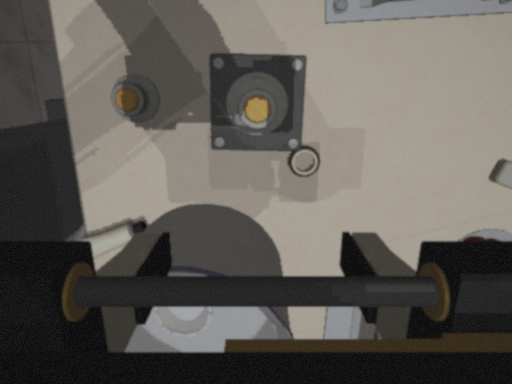

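Run:
```python
from h import *
centre(.4089,.211,z=.0145,op=.6)
place(2,zg=.0145)
robot.move_gripper(1); robot.servo_line([*PORT,.16],speed=.15)
robot.servo_line([PORT[0],PORT[1]-.06,.29],speed=.2); robot.dwell(.1)
C,p,d=grab('wrist','w10'); P=pts(C,d)
print(circ(P,PORT,.124,.135,.02),circ(P,PORT,.118,.1235,.022),circ(P,PORT,.096,.106,.03),robot.read_t())
# cap look
robot.goto([.46,.37,.2],R(90)); robot.dwell(.2)
C,p,d=grab('wrist','w11'); P=pts(C,d)
print(circ(P,(.46,.43),.04,.053,.03),circ(P,(.46,.43),.015,.03,.05),robot.read_t(),robot.read_position().round(4))
```

```text
w1 34.90988828896571 [0.4092 0.2113 0.0151]
w2 35.465166494649154 [0.4092 0.2114 0.0152] [-2.  -0.8  6.3] 52.5333
grip 35.58929725269338 35.03471943631454
pos [0.5506 0.2044 0.1144]
0.006 [ 0.6  0.6 -1.1] [0.5513 0.2046 0.1129]
0.004 [-0.4 -0.7 -1.3] [0.5512 0.2044 0.1105]
0.002 [ 0.3 -1.4 -0.5] [0.5511 0.2043 0.1083]
0.001 [ 0.1 -0.  -0.3] [0.5513 0.2045 0.1076]
0.0 [-1.2  0.7  5.5] [0.5516 0.2045 0.1074]
grip 35.21307066337421 56.2167
(np.int64(610), array([0.5518, 0.205 , 0.1271]), (0.5517, 0.2049, 0.0129)) (np.int64(606), array([0.5516, 0.2053, 0.1214]), (0.5516, 0.2047, 0.0183)) (np.int64(1220), array([0.5517, 0.2071, 0.099 ]), (0.5517, 0.2051, 0.0279)) 58.75
(np.int64(1017), array([0.4603, 0.4301, 0.0471]), (0.4604, 0.4296, 0.0163)) (np.int64(2834), array([0.4604, 0.4313, 0.0217]), (0.4603, 0.4298, 0.0341)) 60.0167 [0.4608 0.3692 0.2006]
```

View pics/w11.png

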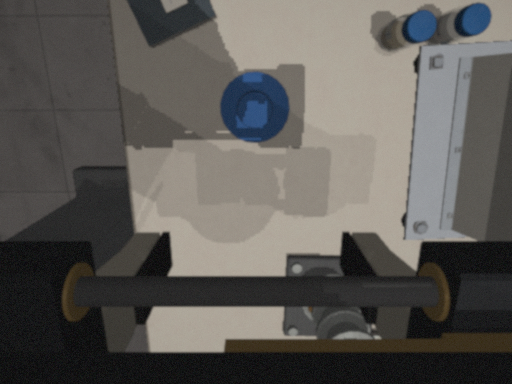

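Run:
```python
from h import *
x,y=.46,.4293
robot.goto([x,y,.08],R(90)); robot.servo_line([x,y,.0255],speed=.1); robot.move_gripper(0)
print(robot.read_grip_width()*88,robot.read_position().round(4))
place(3,zg=.0255,h0=.021)
C,p,d=grab('wrist','w12')
```

```text
31.441602510859408 [0.46   0.4293 0.0255]
grip 31.45275715507006 31.956850802344853
pos [0.5508 0.2045 0.1441]
0.006 [0.6 0.8 0.3] [0.5514 0.2046 0.1429]
0.004 [-0.1  0.1 -0.2] [0.5512 0.2043 0.1405]
0.002 [-0.2  0.  -0.7] [0.5511 0.2043 0.1383]
0.001 [-1.1 -0.4 -1.1] [0.5511 0.2044 0.1374]
0.0 [-0.5  0.4  0.3] [0.5513 0.2045 0.1367]
grip 31.635275866692016 66.7167
```

View pics/w12.png

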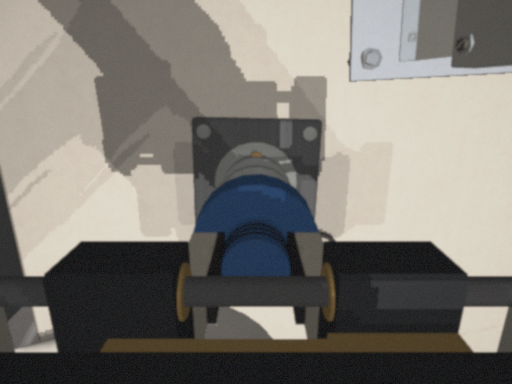

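Run:
```python
from h import *
robot.move_gripper(1); robot.servo_line([*PORT,.2],speed=.15)
robot.servo_line([PORT[0],PORT[1]-.06,.32],speed=.2); robot.dwell(.1)
C,p,d=grab('wrist','w13'); P=pts(C,d)
print(circ(P,PORT,.15,.163,.03),circ(P,PORT,.125,.14,.05),robot.read_t())
robot.goto([.50,.12,.42],R(0))
robot.goto([.49,-.23,.42],R(-90)); robot.goto([.49,-.25,.25],R(-90)); robot.dwell(.2)
C,p,d=grab('wrist','w14'); np.savez('pics/w14.npz',p=p,d=d,T=C[3]);P=pts(C,d);print(robot.read_t(),robot.read_position().round(4))
for c,a,s,m in blobs(col(p,'r')): print('r',c.round(1),a,np.median(P[m],0).round(4),ray(C,*c,.034),cv2.minAreaRect(np.argwhere(m)[:,::-1].astype(np.float32)))
for c,a,s,m in blobs(col(p,'o')): print('o',c.round(1),a,s[:4],np.median(P[m],0).round(4),ray(C,*c,.066).round(4))
```

```text
(np.int64(985), array([0.5517, 0.2055, 0.1582]), (0.5517, 0.2049, 0.0163)) (np.int64(2739), array([0.5516, 0.2065, 0.1329]), (0.5517, 0.2052, 0.034)) 69.3667
73.0667 [ 0.4909 -0.25    0.2516]
r [336.3  59. ] 1117 [ 0.4106 -0.3567  0.0327] [ 0.40855262 -0.35670883  0.034     ] ((337.30999755859375, 58.82999801635742), (39.31513977050781, 40.58793258666992), 8.130102157592773)
o [177. 111.] 178 [169 103  17  17] [ 0.5708 -0.3059  0.0644] [ 0.5703 -0.306   0.066 ]
o [441.4 292.8] 536 [425 265  26  56] [ 0.4445 -0.2812  0.336 ] [ 0.2737 -0.098   0.066 ]
o [ 66.6 295.2] 208 [ 62 268  13  52] [ 0.5385 -0.2808  0.3374] [ 0.7154 -0.0933  0.066 ]
```

View pics/w14.png

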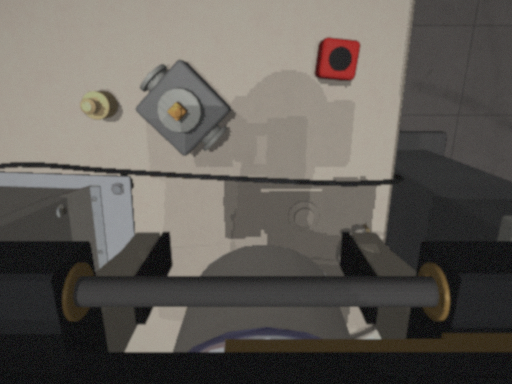

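View pics/w13.png

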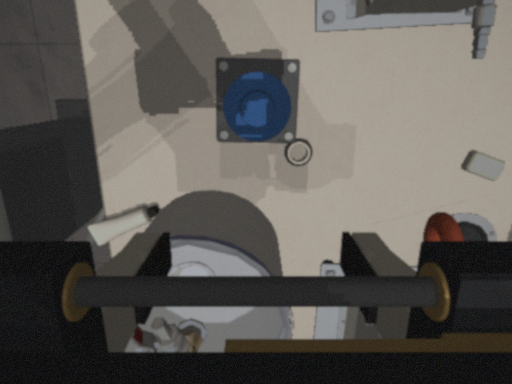

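Run:
```python
from h import *
C,p,d=load('w14');P=pts(C,d);Q=P.reshape(-1,3)
def rect(xy,lo,hi,r):
    m=(np.hypot(Q[:,0]-xy[0],Q[:,1]-xy[1])<r)&(Q[:,2]>lo)&(Q[:,2]<hi); q=Q[m]
    return m.sum(),cv2.minAreaRect((q[:,:2]*1000).astype(np.float32))
print('knob',rect((.41,-.357),.031,.037,.04))
print('block',rect((.57,-.306),.033,.037,.06))
print('bonnet',circ(P,(.57,-.306),.046,.053,.035))
print('square',rect((.57,-.306),.057,.07,.02), circ(P,(.57,-.306),.063,.069,.02))
# tall stuff
for lo,hi in[(.02,.08),(.08,.2),(.2,.35)]:
    k=(Q[:,2]>lo)&(Q[:,2]<hi)&(Q[:,0]>.60)&(Q[:,0]<.9)&(Q[:,1]<-.12)
    if k.sum(): print(lo,Q[k].min(0).round(3),Q[k].max(0).round(3))
# right box (furniture at -y)
C,p,d=load('w1');Q1=pts(C,d).reshape(-1,3);k=(Q1[:,2]>.03)&(Q1[:,1]<-.38)&(Q1[:,0]>.36);print(Q1[k].max(0),np.percentile(Q1[k],[2,98],axis=0).round(3))
p=cv2.imread('pics/w14.png');cv2.imwrite('pics/w14v.png',cv2.resize(p[55:160,130:240],None,fx=5,fy=5,interpolation=2))
```

```text
knob (np.int64(1338), ((405.7713317871094, -357.2356262207031), (38.18992233276367, 38.7561149597168), 84.36412811279297))
block (np.int64(3203), ((572.4703369140625, -305.574462890625), (73.82403564453125, 98.0203628540039), 44.34169387817383))
bonnet (np.int64(1306), array([ 0.5719, -0.306 ,  0.0491]), (0.5727, -0.3054, 0.023))
square (np.int64(205), ((572.4180908203125, -305.50836181640625), (13.797440528869629, 14.020075798034668), 43.93608856201172)) (np.int64(111), array([ 0.5723, -0.3055,  0.065 ]), (0.5723, -0.3049, 0.006))
0.02 [ 0.6   -0.346  0.02 ] [ 0.799 -0.12   0.08 ]
0.08 [ 0.679 -0.227  0.08 ] [ 0.753 -0.177  0.167]
[ 0.64341186 -0.41908298  0.30660621] [[ 0.452 -0.465  0.046]
 [ 0.615 -0.421  0.302]]
```

View pics/w14v.png

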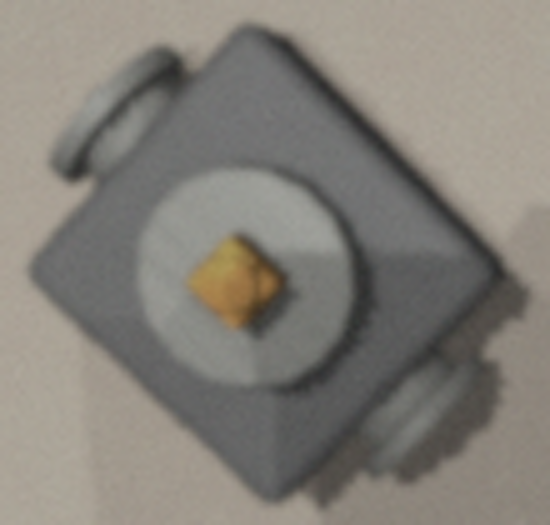

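Run:
```python
from h import *
for pos,a in [((.406,-.357,.2),84.4),((.406,-.357,.006),84.4),((.43,-.30,.006),84.4),((.43,-.30,.006),-5.6),((.5725,-.305,.08),44),((.5725,-.305,.056),-44)]:
    q=robot.ik(pos,R(a)); print(pos,a,None if q is None else q.round(1))
```

```text
(0.406, -0.357, 0.2) 84.4 [ -20.5    9.1  -18.6    0.   -62.4 -165.1]
(0.406, -0.357, 0.006) 84.4 [ -20.5   22.3  -31.    -0.   -36.8 -165.1]
(0.43, -0.3, 0.006) 84.4 [ -13.4   21.1  -33.1    0.   -35.8 -172.2]
(0.43, -0.3, 0.006) -5.6 [-13.4  21.1 -33.1   0.  -35.8  97.8]
(0.5725, -0.305, 0.08) 44 [-10.8  25.  -13.    0.  -51.9 144.8]
(0.5725, -0.305, 0.056) -44 [-10.8  26.5 -14.3   0.  -49.2  56.8]
```

Run:
```python
from h import *
x,y=.406,-.357
robot.goto([.45,-.30,.30],R(84.4)); robot.goto([x,y,.12],R(84.4)); robot.servo_line([x,y,.05],speed=.15)
C,p,d=grab('wrist','w15')
robot.servo_line([x,y,.006],speed=.1); robot.move_gripper(0)
print(robot.read_grip_width()*88,robot.read_position().round(4),robot.read_force().round(1),robot.read_t())
robot.servo_line([x,y,.04],speed=.12)
robot.servo_line([.43,-.30,.04],R(96),speed=.1); print(robot.read_grip_width()*88)
robot.servo_line([.43,-.30,.0065],speed=.08); print(robot.read_force().round(1))
robot.move_gripper(.75); robot.servo_line([.43,-.30,.075],speed=.15)
C,p,d=grab('wrist','w16')
robot.goto([.43,-.30,.075],R(6)); robot.servo_line([.43,-.30,.006],speed=.12); robot.move_gripper(0)
print(robot.read_grip_width()*88,robot.read_position().round(4),robot.read_force().round(1),robot.read_t())
C,p,d=grab('wrist','w17')
```

```text
39.846463704962005 [ 0.4059 -0.357   0.006 ] [-0.2  0.5  0.8] 78.5917
39.64089311856206
[-0.9 -0.4 -1. ]
40.18320174373433 [ 0.4303 -0.3001  0.0064] [-0.6  1.1  5.5] 86.8667
```

View pics/w16.png

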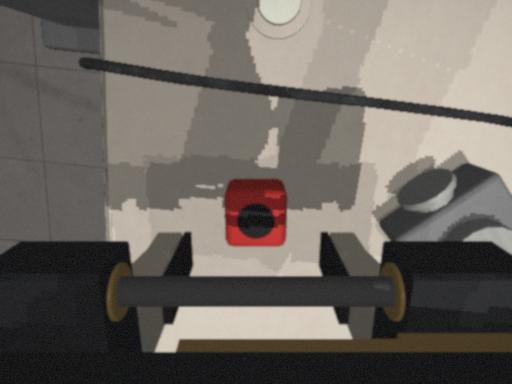

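View pics/w17.png

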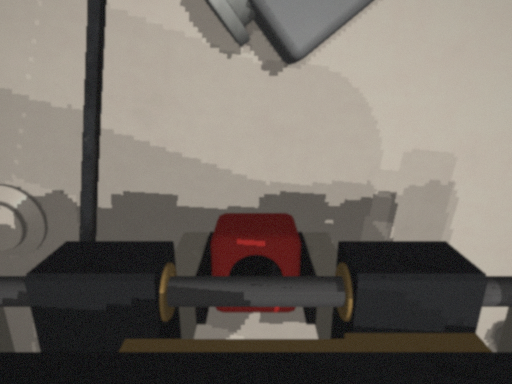

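Run:
```python
from h import *
V=[.5725,-.3052]
robot.servo_line([.43,-.30,.105],speed=.15); print(robot.read_grip_width()*88)
robot.goto([*V,.105],R(44)); robot.dwell(.2); robot.servo_line([*V,.09],speed=.05); print(robot.read_grip_width()*88,robot.read_position().round(4))
C,p,d=grab('wrist','w18')
for z in (.078,.072,.070,.068,.066,.063,.060,.058,.057,.0564,.056):
    robot.servo_line([*V,z],speed=.03); f=robot.read_force(); print(z,f.round(1),robot.read_position().round(4),robot.read_grip_width()*88)
    if abs(f[2])>10 or np.hypot(f[0],f[1])>12: break
print(robot.read_t())
```

```text
40.09998709902153
40.25060413488123 [ 0.5722 -0.3052  0.0896]
0.078 [-0.6 -0.4 -0.8] [ 0.5725 -0.3052  0.0778] 40.05205623217217
0.072 [ 0.3 -1.  -0.3] [ 0.5723 -0.3052  0.0717] 39.92602440043078
0.07 [ 0.1 -0.3  0.2] [ 0.5724 -0.3052  0.0699] 39.9471329448214
0.068 [ 0.4 -0.2 -1. ] [ 0.5724 -0.3052  0.0679] 39.897710213968075
0.066 [ 0.7 -0.9 -0.8] [ 0.5724 -0.3052  0.0659] 40.21423949381846
0.063 [-0.1 -0.3 -1.6] [ 0.5723 -0.3052  0.0627] 39.82027783705067
0.06 [-0.2  0.5 -0.2] [ 0.5723 -0.3051  0.0597] 39.73919034096428
0.058 [-0.8 -0.2 -0.5] [ 0.5724 -0.3052  0.0578] 39.948108307191795
0.057 [-0.2 -0.2 -2.1] [ 0.5725 -0.3052  0.0569] 40.10517193020941
0.0564 [-0.1  0.5 -0.4] [ 0.5726 -0.3052  0.0565] 39.88317114144169
0.056 [-1.4  1.7  4.5] [ 0.5726 -0.3052  0.0564] 40.121458164811486
92.2167
```

View pics/w18.png

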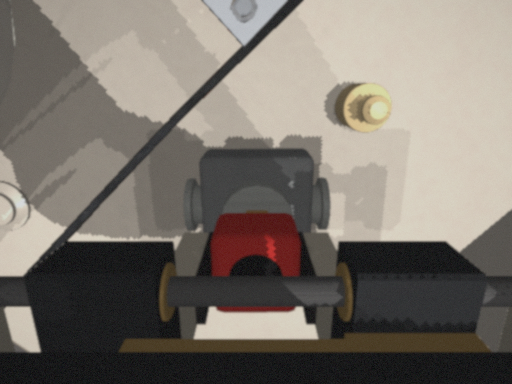

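Run:
```python
from h import *
V=[.5725,-.3052]
a=44
while a>-62:
    a-=5 if a>-35 else 3
    t=robot.read_t(); robot.servo_line([*V,.0564],R(a)); robot.dwell(.05)
    tq=robot.read_ft_torque(); Rm=robot.read_tcp_rot(); print(a,np.degrees(np.arctan2(Rm[1,0],Rm[0,0])).round(1),tq.round(2),robot.read_force().round(1),(robot.read_grip_width()*88).round(1) if 0 else round(robot.read_grip_width()*88,1),round(robot.read_t()-t,2))
    if abs(tq[2])>.6: break
print(robot.read_t(),robot.read_position())
C,p,d=grab('wrist','w19')
```

```text
39 39.2 [-0.15  0.09 -0.03] [-0.5 -0.4  1. ] 40.1 0.3
34 34.2 [-0.37 -0.32 -0.01] [ 0.2 -1.1  0.3] 39.8 0.3
29 29.2 [-1.51 -0.59  0.06] [ 1.6 -3.9 -1.3] 40.2 0.3
24 24.3 [-1.9  -0.82  0.05] [ 2.5 -5.1 -0.8] 40.0 0.3
19 19.3 [-1.95 -0.83  0.04] [ 2.4 -5.3 -2.2] 39.8 0.3
14 14.3 [-2.06 -0.83  0.02] [ 2.1 -5.9 -1.6] 39.8 0.3
9 9.3 [-2.13 -0.9  -0.  ] [ 2.2 -6.  -1.1] 40.3 0.3
4 4.3 [-2.25 -0.85  0.04] [ 2.9 -5.6 -1.6] 39.7 0.3
-1 -0.7 [-2.32 -0.84  0.07] [ 2.9 -7.4 -2.7] 40.3 0.3
-6 -5.7 [-2.47 -0.8   0.09] [ 2.9 -6.1 -2.3] 39.8 0.3
-11 -10.7 [-2.48 -0.84  0.03] [ 1.7 -5.6 -2.7] 40.2 0.3
-16 -15.7 [-2.59 -0.85  0.07] [ 3. -7. -3.] 40.1 0.3
-21 -20.7 [-2.62 -0.78  0.05] [ 2.4 -6.7 -1.6] 40.1 0.3
-26 -25.7 [-2.69 -0.72  0.04] [ 1.6 -7.5 -1.9] 39.9 0.3
-31 -30.7 [-2.76 -0.8   0.03] [ 2.7 -7.5 -2.6] 40.4 0.3
-36 -35.7 [-2.81 -0.71  0.05] [ 1.7 -7.4 -1.8] 40.1 0.3
-39 -38.7 [-2.85 -0.73  0.05] [ 2.2 -8.2 -3. ] 39.8 0.3
-42 -41.7 [-2.89 -0.69  0.07] [ 2.8 -9.  -2.7] 40.3 0.3
-45 -44.7 [-2.92 -0.71  0.07] [ 1.6 -8.  -2. ] 40.1 0.3
-48 -47.7 [-2.99 -0.65  0.12] [ 2.4 -7.9 -2.8] 40.0 0.3
-51 -50.7 [-3.04 -0.63  0.07] [ 1.2 -8.3 -1.9] 39.8 0.3
-54 -53.7 [-3.03 -0.59  0.17] [ 1.4 -7.3 -1.5] 39.8 0.3
-57 -56.7 [-3.15 -0.39  0.11] [ 1.9 -8.3 -1.3] 39.9 0.3
-60 -59.7 [-3.22 -0.46  0.41] [ 1.9 -8.2 -2.3] 40.0 0.3
-63 -62.7 [-3.04 -0.38  0.25] [ 2.  -8.6 -1.1] 40.0 0.3
99.7167 [ 0.57256495 -0.30624092  0.05662729]
```

View pics/w19.png

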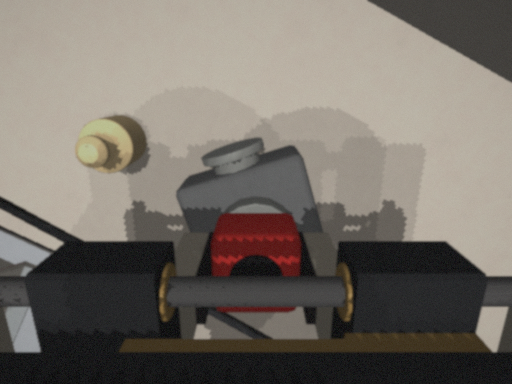

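Run:
```python
from h import *
V=[.5725,-.3052]
p0=robot.read_position()
robot.move_gripper(.8); print(robot.read_force().round(1),robot.read_ft_torque().round(2))
robot.servo_line([p0[0],p0[1],.13],speed=.15)
robot.goto([.5125,-.3052,.20],R(0)); robot.dwell(.2)
C,p,d=grab('wrist','w20'); np.savez('pics/w20.npz',p=p,d=d,T=C[3]);P=pts(C,d);Q=P.reshape(-1,3)
def rect(xy,lo,hi,r):
    m=(np.hypot(Q[:,0]-xy[0],Q[:,1]-xy[1])<r)&(Q[:,2]>lo)&(Q[:,2]<hi); q=Q[m]
    return m.sum(),np.median(q[:,2]),cv2.minAreaRect((q[:,:2]*1000).astype(np.float32))
print('knob',rect(V,.08,.09,.04),robot.read_t())
print('block',rect(V,.033,.037,.06))
```

```text
[-0.2  0.5  0.5] [-0.08  0.14 -0.02]
knob (np.int64(2334), np.float64(0.08330866743086304), ((572.7007446289062, -305.22845458984375), (39.08007049560547, 38.981388092041016), 28.812950134277344)) 102.4333
block (np.int64(3989), np.float64(0.0350516964844893), ((572.749755859375, -305.3338623046875), (73.99444580078125, 97.96137237548828), 44.23973083496094))
```

View pics/w20.png

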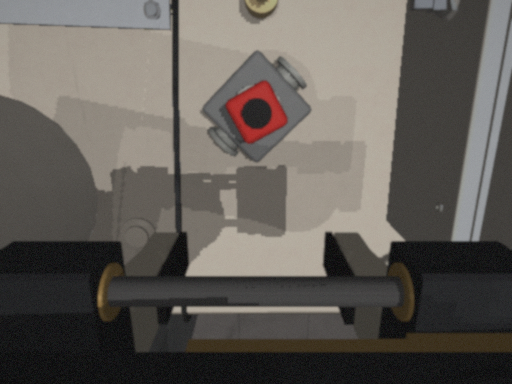

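Run:
```python
from h import *
V=[.5726,-.3052]
robot.goto([*V,.12],R(-61)); robot.servo_line([*V,.0566],speed=.12); f0=robot.read_ft_torque(); robot.move_gripper(0)
print(robot.read_grip_width()*88,f0.round(2),robot.read_force().round(1),robot.read_ft_torque().round(2))
a=-61
while a>-76:
    a-=2.5
    robot.servo_line([*V,.0566],R(a)); robot.dwell(.1)
    tq=np.mean([robot.read_ft_torque() for _ in range(3)],0); print(a,tq.round(2),robot.read_force().round(1),round(robot.read_grip_width()*88,1),robot.read_position().round(4))
print(robot.read_t())
robot.move_gripper(.8); robot.servo_line([*V,.13],speed=.15)
robot.goto([.5125,-.3052,.20],R(0)); robot.dwell(.2)
C,p,d=grab('wrist','w21');P=pts(C,d);Q=P.reshape(-1,3)
m=(np.hypot(Q[:,0]-V[0],Q[:,1]-V[1])<.04)&(Q[:,2]>.08)&(Q[:,2]<.09); print(cv2.minAreaRect((Q[m][:,:2]*1000).astype(np.float32)),np.median(Q[m][:,2]),robot.read_t())
```

```text
40.070998644655184 [0.01 0.12 0.03] [-2.9 -1.6  3.9] [-0.56  1.23  0.03]
-63.5 [-0.78  1.63  0.42] [-4.2 -1.9  5. ] 40.1 [ 0.5722 -0.3055  0.0569]
-66.0 [-1.05  1.73  0.35] [-5.2 -3.1  5.5] 40.1 [ 0.5721 -0.3056  0.0569]
-68.5 [-0.96  1.61 -0.14] [-4.1 -2.6  5.5] 40.1 [ 0.5723 -0.3055  0.0568]
-71.0 [-0.94  1.59 -0.05] [-4.7 -3.3  4.3] 40.1 [ 0.5723 -0.3055  0.0568]
-73.5 [-0.97  1.59 -0.01] [-3.8 -2.8  4.8] 40.2 [ 0.5724 -0.3055  0.0568]
-76.0 [-1.01  1.62  0.2 ] [-3.6 -2.9  5.6] 40.0 [ 0.5724 -0.3055  0.0568]
106.825
((573.1011962890625, -305.1204528808594), (39.281700134277344, 39.26652145385742), 14.347387313842773) 0.08322184401006494 109.675
```

View pics/w21.png

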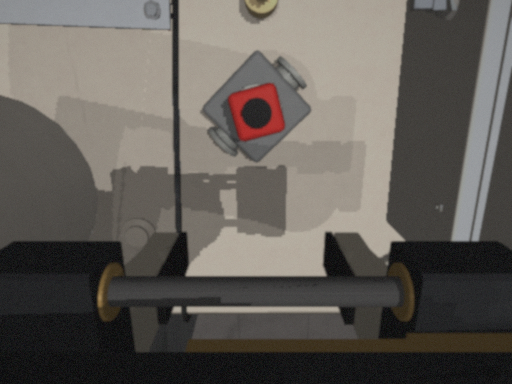

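Run:
```python
from h import *
V=[.5726,-.3052]
robot.goto([*V,.12],R(-75.7)); robot.servo_line([*V,.0564],speed=.12); robot.move_gripper(0)
print(robot.read_grip_width()*88,robot.read_position().round(4))
robot.servo_line([*V,.12],speed=.1); print(robot.read_grip_width()*88)
robot.goto([.5025,-.3052,.18],R(0)); robot.dwell(.15)
C,p,d=grab('wrist','w22');np.savez('pics/w22.npz',p=p,d=d,T=C[3]);P=pts(C,d);Q=P.reshape(-1,3)
m=(np.hypot(Q[:,0]-V[0],Q[:,1]-V[1])<.02)&(Q[:,2]>.057)&(Q[:,2]<.07); print(cv2.minAreaRect((Q[m][:,:2]*1000).astype(np.float32)),robot.read_t(),robot.read_grip_width()*88)
u,v=map(int,proj(C,[*V,.06])); print(u,v)
cv2.imwrite('pics/w22v.png',cv2.resize(p[max(v-45,0):v+45,u-60:u+60,::-1],None,fx=6,fy=6,interpolation=2))
```

```text
40.02304671560784 [ 0.5723 -0.3053  0.0567]
1.4407577113302605
((591.193603515625, -299.3833312988281), (0.8184106349945068, 8.539661407470703), 14.396978378295898) 114.375 0.575691129041816
256 100
```

View pics/w22v.png

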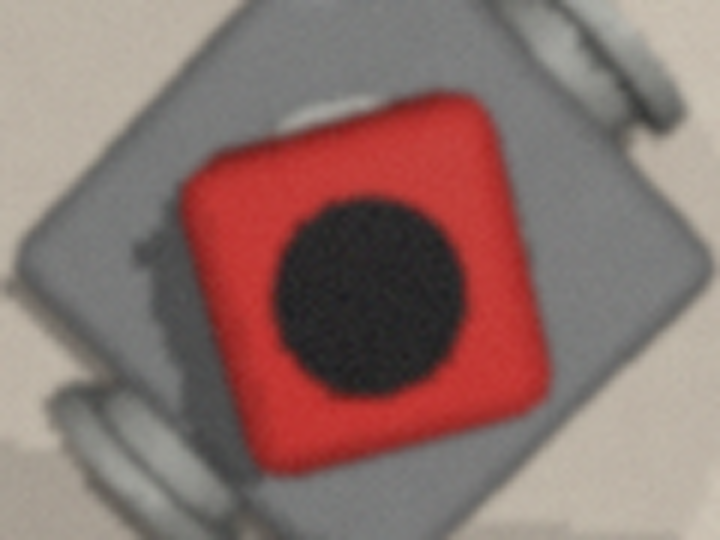

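View pics/w22.png

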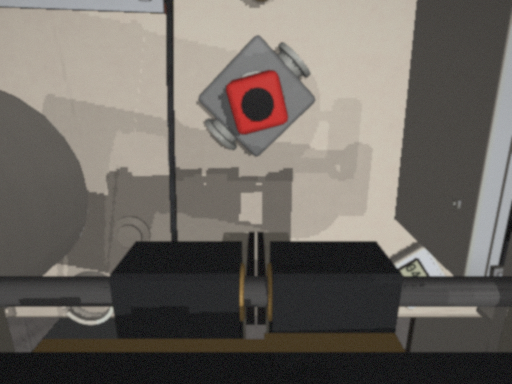

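Run:
```python
from h import *
V=[.5726,-.3052]
C,p,d=load('w22');P=pts(C,d);Q=P.reshape(-1,3)
m=(np.hypot(Q[:,0]-V[0],Q[:,1]-V[1])<.04)&(Q[:,2]>.075)&(Q[:,2]<.1); print(m.sum(),cv2.minAreaRect((Q[m][:,:2]*1000).astype(np.float32)),np.percentile(Q[m][:,2],[5,50,95]))
robot.move_gripper(.75)
robot.goto([*V,.12],R(-75.7)); robot.servo_line([*V,.0564],speed=.12); robot.move_gripper(0)
print(robot.read_grip_width()*88,robot.read_position().round(4),robot.read_force().round(1))
for z in (.058,.060,.062,.064,.068,.075):
    robot.servo_line([*V,z],speed=.03); print(z,robot.read_force().round(1),robot.read_ft_torque().round(2),robot.read_grip_width()*88,robot.read_position()[2].round(4))
print(robot.read_t())
```

```text
2950 ((571.1983032226562, -305.7803955078125), (40.32319641113281, 39.97991943359375), 15.405951499938965) [0.08094055 0.08423546 0.08602157]
40.5453091175188 [ 0.5714 -0.3055  0.0569] [-5.5 -0.6  5.9]
0.058 [-4.3 -4.3 -3.3] [-1.35  1.83  0.11] 40.588085863661966 0.0574
0.06 [ -0.9  -5.6 -12.9] [-2.09  0.18  0.14] 40.266074936018086 0.0582
0.062 [  2.8  -8.6 -23.5] [-2.9  -1.27  0.16] 39.74920990988693 0.0586
0.064 [  7.3  -9.2 -31.9] [-3.33 -2.41  0.16] 39.746774996666446 0.0593
0.068 [  8.   -7.3 -38.4] [-2.47 -3.13  0.18] 40.073545252552364 0.062
0.075 [  8.5  -3.1 -40.6] [-1.17 -3.29  0.12] 40.16157030798863 0.0681
119.65
```

Run:
```python
from h import *
V=[.5726,-.3052]
robot.move_gripper(.7); robot.servo_line([*V,.0566],speed=.1); robot.move_gripper(0)
print(robot.read_grip_width()*88,robot.read_position().round(4),robot.read_force().round(1))
a=-75.7
while a<-37:
    a+=5
    robot.servo_line([*V,.0566],R(a)); 
    tq=np.mean([robot.read_ft_torque() for _ in range(3)],0); print(a,tq.round(2),robot.read_force().round(1),round(robot.read_grip_width()*88,1),robot.read_position().round(4))
print(robot.read_t())
C,p,d=grab('wrist','w23')
```

```text
39.973577140263515 [ 0.5721 -0.3054  0.057 ] [-3.8 -0.8  4.8]
-70.7 [-0.3   1.66  0.07] [-4.8 -0.9  6. ] 40.2 [ 0.572  -0.3054  0.057 ]
-65.7 [-0.32  1.72  0.05] [-3.8 -0.9  5.6] 40.3 [ 0.572  -0.3054  0.057 ]
-60.7 [-0.41  1.79  0.08] [-4.4 -0.5  5.2] 40.0 [ 0.572  -0.3055  0.057 ]
-55.7 [-0.44  1.85  0.03] [-4.4 -0.3  6.4] 39.8 [ 0.5719 -0.3055  0.057 ]
-50.7 [-0.56  1.9   0.06] [-5.  -1.2  5.1] 39.8 [ 0.5719 -0.3056  0.057 ]
-45.7 [-0.57  1.93  0.02] [-5.4 -2.3  5.2] 40.6 [ 0.5719 -0.3056  0.057 ]
-40.7 [-0.74  1.86  0.07] [-5.2 -1.6  5.4] 40.1 [ 0.5718 -0.3056  0.057 ]
-35.7 [-0.82  1.99  0.08] [-5.3 -2.1  5.9] 39.7 [ 0.5718 -0.3057  0.057 ]
123.0917
```

View pics/w23.png

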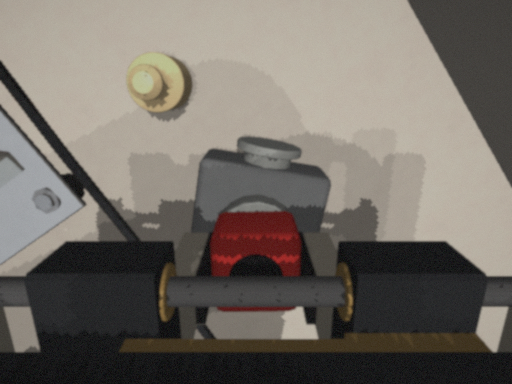

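Run:
```python
from h import *
V=[.5722,-.3055]
for z in (.059,.062,.066):
    robot.servo_line([*V,z],speed=.04); f=robot.read_force(); print(z,f.round(1),robot.read_grip_width()*88,robot.read_position().round(4))
    if f[2]<-12: break
else:
    robot.servo_line([*V,.10],speed=.1); print(robot.read_force().round(1),robot.read_grip_width()*88)
    if robot.read_grip_width()*88>35:
        robot.servo_line([V[0]-.08*.81,V[1]+.08*.59,.14],speed=.15)
        C,p,d=grab('wrist','w24');np.savez('pics/w24.npz',p=p,d=d,T=C[3]);P=pts(C,d);Q=P.reshape(-1,3)
        m=(np.hypot(Q[:,0]-V[0],Q[:,1]-V[1])<.02)&(Q[:,2]>.056)&(Q[:,2]<.07); print(m.sum(),cv2.minAreaRect((Q[m][:,:2]*1000).astype(np.float32)))
        u,v=map(int,proj(C,[*V,.06])); print(u,v)
        cv2.imwrite('pics/w24v.png',cv2.resize(p[max(v-45,0):v+45,u-60:u+60,::-1],None,fx=6,fy=6,interpolation=2))
print(robot.read_t())
```

```text
0.059 [  1.   -5.5 -10.8] 39.986281037150334 [ 0.5717 -0.3056  0.0573]
0.062 [  4.5  -8.5 -26.2] 39.90535353149311 [ 0.5712 -0.3052  0.0581]
123.6417
```

```bash
ls pics
```

```text
side0.npy
side0.png
sidez.png
t1.png
t2.png
top0.npy
top0.png
topz.png
w1.npz
w1.png
w10.png
w11.png
w12.png
w13.png
w14.npz
w14.png
w14v.png
w15.png
w16.png
w17.png
w18.png
w19.png
w1v.png
w2.npz
w2.png
w20.npz
w20.png
w21.png
w22.npz
w22.png
w22v.png
w23.png
w3.png
w4.png
w5.npz
w5.png
w6.npz
w6.png
w7.png
w8.png
w9.png
wrist0.npy
wrist0.png
```

Run:
```python
from h import *
V=[.5724,-.3052]
robot.move_gripper(.7); robot.servo_line([*V,.0566],speed=.1); robot.move_gripper(0)
a=-35.7
while a<46:
    a+=6
    robot.servo_line([*V,.0566],R(a)); 
    tq=np.mean([robot.read_ft_torque() for _ in range(3)],0); print(round(a,1),tq.round(2),robot.read_force().round(1),round(robot.read_grip_width()*88,1),robot.read_position().round(4))
for z in (.059,.062):
    robot.servo_line([*V,z],speed=.04); f=robot.read_force(); print(z,f.round(1),robot.read_grip_width()*88,robot.read_position().round(4))
    if f[2]<-12: break
print(robot.read_t())
```

```text
-29.7 [-1.74  1.16  0.14] [-3.4 -4.9  2.4] 39.9 [ 0.572  -0.3058  0.0568]
-23.7 [-1.86  1.16  0.1 ] [-2.4 -5.2  1.7] 39.7 [ 0.572  -0.3058  0.0568]
-17.7 [-1.99  1.19  0.04] [-2.5 -5.3  0.8] 40.0 [ 0.572  -0.3059  0.0568]
-11.7 [-2.    1.15  0.1 ] [-2.2 -4.8 -0.1] 39.8 [ 0.572  -0.3059  0.0568]
-5.7 [-2.12  1.11  0.07] [-2.2 -5.6  2.4] 40.0 [ 0.572  -0.3059  0.0568]
0.3 [-2.17  1.14  0.11] [-2.5 -7.1  1. ] 40.3 [ 0.572  -0.306   0.0568]
6.3 [-2.14  1.03  0.09] [-2.5 -5.8  0.3] 40.0 [ 0.5719 -0.3059  0.0566]
12.3 [-2.19  0.83  0.08] [-1.9 -6.  -0.7] 40.1 [ 0.5721 -0.3058  0.0566]
18.3 [-1.77  0.59 -0.02] [-0.8 -4.8 -1.4] 40.2 [ 0.5723 -0.3054  0.0565]
24.3 [-0.52  0.27  0.01] [-0.4 -0.6 -0.6] 40.1 [ 0.5725 -0.3049  0.0564]
30.3 [-0.18  0.32  0.  ] [ 0.   0.  -0.8] 40.0 [ 0.5724 -0.3049  0.0565]
36.3 [-1.39  0.65 -0.01] [-2.1 -3.2 -0.7] 40.0 [ 0.5722 -0.3054  0.0566]
42.3 [-2.37  0.77 -0.03] [-2.3 -5.2 -1. ] 40.0 [ 0.5721 -0.306   0.0566]
48.3 [-2.48  0.74  0.01] [-0.9 -5.9 -0. ] 40.0 [ 0.5721 -0.306   0.0566]
0.059 [-1.  -6.2 -3. ] 40.23402907589962 [ 0.5722 -0.3059  0.0589]
0.062 [-1.4 -5.6 -2.4] 39.73317163727465 [ 0.5722 -0.3059  0.062 ]
129.1167
```

Run:
```python
from h import *
V=[.5724,-.3052]
robot.servo_line([.5722,-.3059,.095],speed=.1); print(robot.read_grip_width()*88)
robot.servo_line([.50,-.3052,.16],R(0),speed=.12); print(robot.read_t())
C,p,d=grab('wrist','w24');np.savez('pics/w24.npz',p=p,d=d,T=C[3]);P=pts(C,d);Q=P.reshape(-1,3)
m=(np.hypot(Q[:,0]-V[0],Q[:,1]-V[1])<.02)&(Q[:,2]>.056)&(Q[:,2]<.07); print(m.sum(),cv2.minAreaRect((Q[m][:,:2]*1000).astype(np.float32)),circ(P,V,.063,.07,.02),circ(P,V,.046,.053,.035))
u,v=map(int,proj(C,[*V,.06])); print(u,v)
cv2.imwrite('pics/w24v.png',cv2.resize(p[max(v-45,0):v+45,u-60:u+60,::-1],None,fx=6,fy=6,interpolation=2))
```

```text
40.23594047727076
130.5917
374 ((572.7236938476562, -305.5615234375), (13.911130905151367, 13.99084186553955), 32.609806060791016) (np.int64(213), array([ 0.5728, -0.3054,  0.0652]), (0.5725, -0.3056, 0.0059)) (np.int64(2469), array([ 0.5734, -0.3055,  0.0492]), (0.5727, -0.3055, 0.023))
256 97
```

View pics/w24v.png

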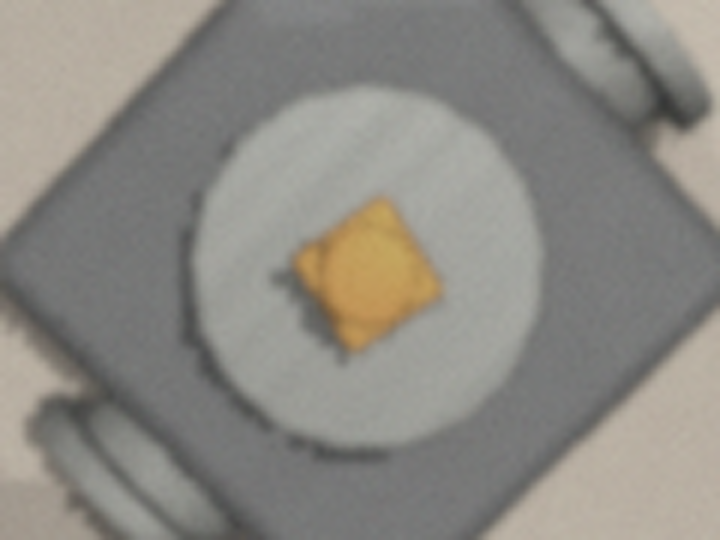

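View pics/w24.png

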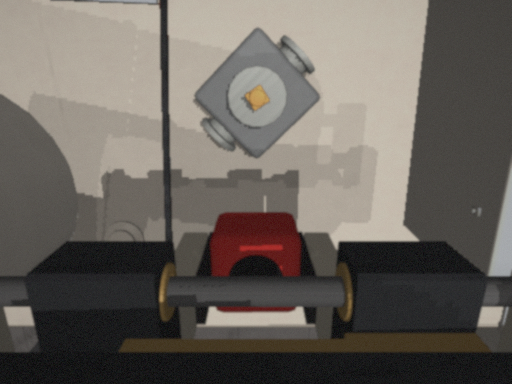

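Run:
```python
from h import *
V=[.5721,-.3056]
robot.servo_line([*V,.095],R(33),speed=.12)
for z in (.075,.066,.060,.0566):
    robot.servo_line([*V,z],speed=.06); f=robot.read_force(); print(z,f.round(1),robot.read_position().round(4))
    if f[2]>12: break
a=33; print(robot.read_grip_width()*88,robot.read_t())
if robot.read_position()[2]<.058:
  while a>-49.1:
    a-=6 if a>-38 else 2
    robot.servo_line([*V,.0564],R(a)); 
    tq=np.mean([robot.read_ft_torque() for _ in range(4)],0); print(a,tq.round(2),robot.read_force().round(1),round(robot.read_grip_width()*88,1),robot.read_position().round(4))
    if tq[2]>.28: break
print(robot.read_t())
```

```text
0.075 [ 0.1  0.3 -0.2] [ 0.5718 -0.3056  0.0746]
0.066 [ 0.  -0.6 -0.4] [ 0.5718 -0.3055  0.0654]
0.06 [ 0.6 -0.   0.9] [ 0.5718 -0.3055  0.0595]
0.0566 [ 0.   0.3 -1.2] [ 0.572  -0.3056  0.0564]
40.16305162459449 132.8833
27 [-0.06  0.08  0.03] [-0.3  0.1 -1. ] 39.6 [ 0.5721 -0.3056  0.0565]
21 [-0.85  0.26  0.06] [ 1.  -2.2 -0.6] 39.9 [ 0.5721 -0.3059  0.0565]
15 [-1.49  0.45  0.04] [-0.9 -3.8 -0.4] 40.0 [ 0.572  -0.306   0.0566]
9 [-1.8   0.61  0.03] [-1.8 -4.1  0.5] 40.1 [ 0.572  -0.3059  0.0565]
3 [-1.94  0.63  0.07] [-1.6 -5.6  0.7] 39.8 [ 0.572  -0.3059  0.0565]
-3 [-1.9   0.7   0.04] [-0.8 -4.9  0.7] 40.0 [ 0.572  -0.3058  0.0565]
-9 [-1.93  0.79  0.02] [-1.7 -4.9 -0.1] 39.9 [ 0.572  -0.3058  0.0565]
-15 [-1.92  0.74  0.02] [-2.1 -4.6  0.1] 40.0 [ 0.5721 -0.3057  0.0565]
-21 [-1.84  0.81  0.05] [-1.7 -4.6  0.2] 40.0 [ 0.5721 -0.3057  0.0565]
-27 [-1.82  0.83  0.03] [-1.3 -4.2  1.2] 39.7 [ 0.5721 -0.3057  0.0565]
-33 [-1.8   0.77  0.05] [-2.8 -5.1  2.5] 40.1 [ 0.5721 -0.3056  0.0565]
-39 [-1.76  0.82  0.01] [-2.4 -3.7  1.1] 40.2 [ 0.5721 -0.3056  0.0565]
-41 [-1.69  0.93  0.08] [-2.7 -3.6  2.5] 39.8 [ 0.5722 -0.3056  0.0565]
-43 [-1.71  0.89  0.05] [-2.  -4.8  2.4] 39.9 [ 0.5721 -0.3056  0.0565]
-45 [-1.63  0.91  0.1 ] [-1.  -4.2  3.2] 40.0 [ 0.5722 -0.3056  0.0565]
-47 [-1.59  0.86  0.11] [-1.8 -4.2  3.4] 40.1 [ 0.5722 -0.3056  0.0565]
-49 [-1.6   0.89  0.15] [-2.  -4.4  3.4] 39.9 [ 0.5722 -0.3056  0.0564]
-51 [-1.48  0.84  0.11] [-2.4 -4.7  3.6] 40.1 [ 0.5722 -0.3056  0.0565]
137.4833
```

Run:
```python
from h import *
V=[.5722,-.3055]
robot.servo_line([*V,.0566],R(-40)); print(robot.read_ft_torque().round(2),robot.read_force().round(1))
ok=True
for z in (.059,.063):
    robot.servo_line([*V,z],speed=.05); f=robot.read_force(); print(z,f.round(1),robot.read_position().round(4))
    if f[2]<-12: ok=False;break
if ok:
    robot.servo_line([*V,.095],speed=.12); print(robot.read_grip_width()*88)
    robot.servo_line([.50,-.3052,.16],R(0),speed=.12)
    C,p,d=grab('wrist','w25');P=pts(C,d);Q=P.reshape(-1,3)
    m=(np.hypot(Q[:,0]-V[0],Q[:,1]-V[1])<.02)&(Q[:,2]>.056)&(Q[:,2]<.07); print(m.sum(),cv2.minAreaRect((Q[m][:,:2]*1000).astype(np.float32)))
    u,v=map(int,proj(C,[*V,.06])); cv2.imwrite('pics/w25v.png',cv2.resize(p[max(v-45,0):v+45,u-60:u+60,::-1],None,fx=6,fy=6,interpolation=2))
print(robot.read_t())
```

```text
[-0.09  0.14  0.03] [ 0.4  0.2 -1.4]
0.059 [-0.1 -0.3 -1.3] [ 0.5724 -0.3053  0.0591]
0.063 [ 0.1  0.8 -0.7] [ 0.5725 -0.3056  0.0634]
40.15906500899078
371 ((572.6676025390625, -305.56085205078125), (13.9026460647583, 13.956538200378418), 55.02473068237305)
139.75
```

```bash
ls -la pics/w25v.png
```

```text
-rw-r--r-- 1 agent agent 297461 Dec  7 02:48 pics/w25v.png
```

Run:
```python
from h import *
V=[.5722,-.3056]
robot.servo_line([*V,.095],R(-36),speed=.12)
for z in (.075,.066,.060,.0566):
    robot.servo_line([*V,z],speed=.06); f=robot.read_force()
    if f[2]>12: break
print(z,f.round(1),robot.read_position().round(4),robot.read_grip_width()*88,robot.read_t())
for a in (-43,-47,-49,-51,-52,-53,-54,-55,-56):
    robot.servo_line([*V,.0564],R(a)); robot.dwell(.05)
    tq=np.mean([robot.read_ft_torque() for _ in range(4)],0); print(a,tq.round(2),robot.read_force().round(1))
    if tq[2]>.28: break
robot.servo_line([*V,.0564],R(-36)); print(robot.read_ft_torque().round(2),robot.read_force().round(1))
robot.servo_line([*V,.060],speed=.06); f=robot.read_force(); print('lift',f.round(1),robot.read_t())
```

```text
0.0566 [ 0.9 -0.5 -1.4] [ 0.5721 -0.3056  0.0564] 40.08512936764055 141.9917
-43 [-0.04  0.18 -0.  ] [ 0.6 -0.2 -0.3]
-47 [-0.1   0.25  0.  ] [0.2 0.7 0. ]
-49 [-0.36  0.43  0.01] [ 0.6 -0.8  0.3]
-51 [-0.5   0.52  0.09] [-0.5 -1.7 -0.4]
-52 [-0.59  0.56  0.13] [-1.5 -1.1 -0.4]
-53 [-0.65  0.66  0.22] [-1.3 -1.6  0.4]
-54 [-0.72  0.67  0.2 ] [-1.8 -1.5  0.8]
-55 [-0.86  0.79  0.26] [-1.5 -1.5  0.1]
-56 [-0.78  0.8   0.29] [-1.7 -2.4  0.3]
[-0.03  0.14 -0.05] [-0.3 -0.  -0.4]
lift [ 0.4 -0.4 -1.1] 145.4667
```

Run:
```python
from h import *
V=[.5722,-.3056]
robot.servo_line([*V,.0562],speed=.05); print(robot.read_force().round(1),robot.read_position().round(4))
robot.move_gripper(.8); robot.servo_line([*V,.13],speed=.12)
robot.servo_line([.5122,-.3052,.20],R(0),speed=.15); robot.dwell(.1)
C,p,d=grab('wrist','w26');P=pts(C,d);Q=P.reshape(-1,3)
m=(np.hypot(Q[:,0]-V[0],Q[:,1]-V[1])<.04)&(Q[:,2]>.075)&(Q[:,2]<.11); print(cv2.minAreaRect((Q[m][:,:2]*1000).astype(np.float32)),np.percentile(Q[m][:,2],[5,50,95]))
robot.goto([.45,-.25,.42],R(0))
grab('side','s26');C,p,d=grab('top','t26');P=pts(C,d)
for n in('side','top'):
    C,p,d=grab(n);P=pts(C,d)
    q=P[(np.hypot(P[...,0]-.5512,P[...,1]-.2044)<.04)&(P[...,2]>.1)]; print(n,len(q),q.mean(0).round(3) if len(q) else '', q[:,2].max() if len(q) else '')
print(robot.read_t())
i=cv2.imread('pics/s26.png');cv2.imwrite('pics/s26z.png',cv2.resize(i[110:330,150:340],None,fx=2.7,fy=2.7,interpolation=2))
```

```text
[ 0.2 -0.9 -0.8] [ 0.572  -0.3055  0.0559]
((572.6046752929688, -305.24560546875), (39.963356018066406, 40.00709533691406), 54.55356216430664) [0.07973349 0.08302944 0.08467721]
side 335 [0.55  0.22  0.134] 0.16183828242515408
top 146 [0.545 0.208 0.143] 0.16958568975957067
149.275
```

View pics/w26.png

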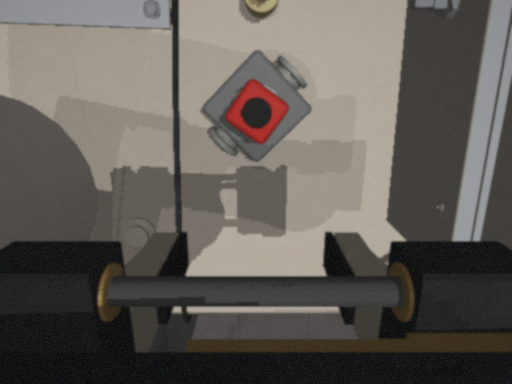

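View pics/s26z.png

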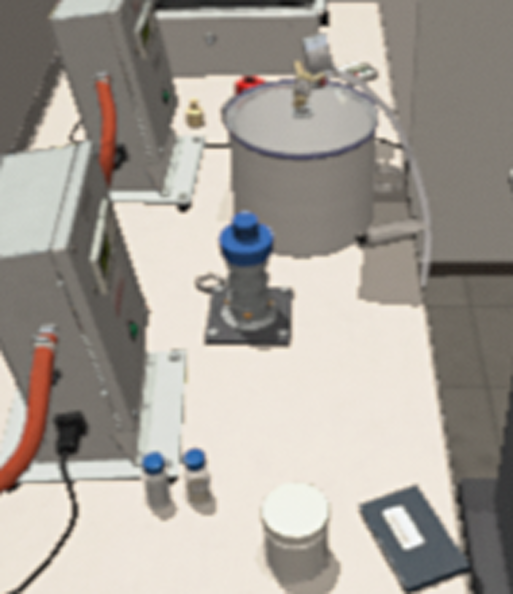

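Run:
```python
from rig import robot
robot.job_done(); print(robot.read_t())
```

```text
the job is handed in; nothing more can be done
the job is handed in; nothing more can be done
```

The column is built and closed, and the knob is home on the open valve. The job was handed in at about 149 s of the 192 s allowed.

- **Column:** I pulled the end cap off and stacked all three sections on the port. Their tops measured 0.067, 0.097 and 0.127 m, about 1 mm under nominal, as the camera read throughout. The cap's top measured 0.158 m against 0.159 m expected, and the last side picture shows the column standing closed.
- **Knob and first turn:** The knob had been knocked aside, so I found it again and seated it. My first turn overran the valve's stop and jammed the knob about 25° out of line with the spindle. My first attempt to lift it off failed: the pads slid up off the knob and closed empty. Backing the knob anticlockwise freed it, but this also turned the valve most of the way back toward closed. I then lifted the knob off, looked at the spindle and seated it again.
- **Valve opening:** On the second turn the spindle went clockwise from 32.6° to -35.0°, seen with the knob lifted off. The stop should be near -36°, judging by the start angle. I put the knob back on and turned further until the torque rose from about 0 to 0.29 N m, above the 0.12 N m turning friction, which I took as the stop. I did not look at the spindle again after that.
- **Last checks:** The knob's top measured 0.083 m (home is 0.084 m) and the knob stands at -35.5°. In the last pictures the vials and jar are where they started. I did not measure the bystanders, and I did not check the timer at the end.

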